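# Slide the chopping board out over the scrap caddy

### The arm

A 7-joint arm with a two-finger parallel gripper is mounted at the origin on the work surface. World frame = base frame: x ahead of the robot, y to its left, z up, the work surface at z = 0. Lengths are in m, angles in rad, forces in N, time in s.
With the tool pointing down it reaches from about 0.35 to 0.9 m from the base axis. Payload 8.1 kg.
Tool frame: the origin (TCP) lies at the very end of the fingers, on their centre line; the grasp point (between the pads) lies 19 mm behind it; z points along the fingers, y is the line along which they close (so a half turn about z gives the same grasp; the last joint's range is limited). The gripper opens to 92 mm and grips with 3 to 60 N. Pads are 19 mm wide; open, the fingers measure 130 mm over their backs; the gripper's body (75 mm by 190 mm) begins 47 mm behind the grasp point.
Start: joints at [-1.439, 0.434, 0.025, 1.573, -0.012, 1.134, -0.075], TCP at [0.145, 0.608, 0.227] pointing down, gripper open.
Joint ranges: [-2.62, 2.62], [-0.44, 2.09], [-1.27, 1.32], [0.08, 2.57], [-1.32, 4.46], [0.12, 2], [-2.74, 2.74]. Speed limits (rad/s): [2.22, 2.22, 3.01, 3.01, 3.14, 3.14, 3.14].

### API

Orientations are given as a rotation vector (axis times angle).
In Python, from cell import arm gives the robot as it stands.
- The arm moves only by the tool drive_tool, never from a script. Its argument "targets" is a list of rows, each a list of 7 numbers: the turn, a rotation vector about the world's x, y, z in units of 5 degrees (1.0 is 5 degrees), then the shift along the world's x, y, z in units of 40 mm (1.0 is 40 mm), then the opening, from 0 (shut) to 1 (fully open). In form: [[wx, wy, wz, dx, dy, dz, fingers], ...]. A call has 1 to 5 rows; each row is the pose to reach, as a shift and turn from the pose commanded when the call began; what a row does not reach only later rows make up. A row lasts 1/10 s, in which the tool goes at most 50 mm and 8.59 degrees, less where a joint would pass 70% of its speed; a pose out of reach is approached as far as the arm can. A call with a gripper value outside its range is refused whole. The fingers move at their own pace and stop on an object; "force" is the grip in N (left out, the last holds). Time passes only in rows, so rows that repeat a pose let the fingers close. It gives the time, the measured TCP pose, the force, the opening and the grip force at its end, in the units of the state.
- arm.observe(): the state, without advancing time (a new reading comes with each control period).
- arm.get_image(name): name is "side" or "top" or "wrist"; returns a dict with "pixels" (384x512x3 uint8, red, green, blue), "intrinsics" (3x3 intrinsics, pixels), "rvec" (rotation vector, rad) and "tvec" (3), from world to camera coordinates, as OpenCV has them; the wrist camera has in their place "mount" (4x4, takes a point from camera to tool coordinates, whose origin is the TCP and whose axes are the flange's). Camera axes: x right, y down, z forward; pixel columns grow to the right and rows downward; lengths in m; the calibration is good to about 2 mm. A picture is of the moment at which its call begins: read the wrist's pose just before it. There is no depth.
- arm.sign_off(): hands the job in; it is judged then, once.
The state is a dict: "clock": time; "joints": joint angles; "dq": joint speeds; "joint_efforts": joint torques, N m; "position": TCP position; "ee_rot": TCP orientation; "force": force on the tool from outside, world axes, zero at the start; "ft_torque": the same for the moment, N m; "width": opening from 0.0 (shut) to 1.0 (fully open); "gripper_force": force on a finger pad.
Only numpy, scipy, OpenCV 4.12 (cv2) and the standard library are available. Lean on these libraries where they do the work, as an engineer would, in place of code of your own. Each camera call takes 0.05 s, during which the arm holds its last target. There are 200 camera calls.

### The job

Push the bamboo chopping board along the counter with your fingers until its end overhangs the counter's front edge (the edge away from the robot) by 5 cm, square to the edge and centred over the grey scrap caddy hanging there, so that peelings can be swept off it. Keep the board flat on the counter all the way, without picking it up, and leave the other things where they stand.

Things in the scene. Friction and masses are not known exactly. Their poses are not given: they have to be found in the camera images.
- board: the chopping board: a plain flat bamboo board, 200 mm long (x), 140 mm wide (y) and 8 mm thick, 0.15 to 0.27 kg, lying loose and flat on the counter with a short end towards the front edge; it slides under a push of 1 to 3 N. A 16 mm hanging hole goes through it near the end that is nearer the robot. Origin at the centre of its underside; x along its length towards the counter's front edge, z up
- board_front (a point): the middle of the board's leading short end, on its underside, 100 mm from the board's centre along its x
- caddy: the scrap caddy: an open grey plastic bin, mouth 250 mm wide (y) and 150 mm deep (x), fixed to the cabinet front just under the counter's front edge, rim 50 mm below the counter top. Origin NOT on the bin but on the top front edge of the counter right above the middle of the bin's width: x points straight out over the edge, y along the straight edge, z up. The counter top is flat at z = 0 and ends at this x
- tiffin: closed round steel tiffin box, 120 mm across, 110 mm high, standing loose on the counter; origin at the centre of its underside
- jar: orange plastic jar, 80 mm across, 120 mm high, standing loose on the counter; origin at the centre of its underside
- tumbler: open steel tumbler, 72 mm across, 100 mm high, standing loose on the counter; origin at the centre of its underside
- katori: small open steel bowl, 90 mm across, 40 mm high, standing loose on the counter; origin at the centre of its underside
- shaker: white ceramic salt shaker, 42 mm across, 77 mm high, standing loose on the counter; origin at the centre of its underside
- knife: paring knife, 210 mm long, 24 mm wide, 18 mm high, black handle, lying flat and loose on the counter; x from handle to point, origin under its middle
Not all that is in view belongs to the job. Of the things shaped like the board, the wooden one is meant.

How it is judged:
By the outcome, as a careful person would: the job done as asked, in the order asked, and still so for the second after the job is handed in, with the robot touching nothing.
It also fails if it takes over 64 s, if anything falls off the work surface, if the arm or the gripper's body presses on something with over 40 N, if the wrist force passes 120 N, or if a joint passes its speed limit or range.

## Working session

There is one attempt and no reset: what is moved stays moved. The work goes in short steps, Python scripts to look and compute and a tool call to move; the robot and the scene stay as the last step left them, time stands still between calls to the robot, and variables do not carry over. Pictures are saved under pics/ and viewed, at most 10 in all, crops included, and the job is handed in when it is done.

Besides the shell and the picture viewer there is one more tool, called after "Call:" by a JSON object that holds its "fn" and its "kwargs", one argument or row to a line. drive_tool: Moves the arm, as the interface text tells. Its arguments: {"type":"object","properties":{"targets":{"type":"array"},"force":{"type":"number"}},"required":["targets"]}

```bash
mkdir -p pics; ls; cat > h.py <<'E'
import numpy as np,cv2
from cell import arm
def snap(n,f):
    d=arm.get_image(n); cv2.imwrite('pics/'+f,cv2.cvtColor(d['pixels'],cv2.COLOR_RGB2BGR))
    if 'rvec' in d: np.savez('pics/'+f+'.npz',K=d['intrinsics'],r=d['rvec'],t=d['tvec'],p=d['pixels'])
    return d
def ray(f,uv,z=0):
    d=np.load('pics/'+f+'.npz'); R=cv2.Rodrigues(d['r'].astype(float))[0]; t=d['t'].reshape(3)
    uv=np.atleast_2d(uv); v=np.c_[uv,np.ones(len(uv))]@np.linalg.inv(d['K']).T@R; c=-R.T@t
    return (c+v*((z-c[2])/v[:,2])[:,None])[:,:2]
E
python3 - <<'E'
from h import *
s=arm.observe(); print(s)
snap('top','top0.png'); snap('side','side0.png')
E
```

```text
pics
{'clock': 0.0, 'joints': array([-1.43857586,  0.43523894,  0.02493909,  1.57407177, -0.01161602,
        1.13397416, -0.07511065]), 'dq': array([ 3.94415654e-04, -8.13588358e-05,  1.45081479e-03, -3.01725209e-03,
        2.76946135e-04,  1.64839998e-04,  5.37335607e-04]), 'joint_efforts': array([ 1.17024116e-03, -6.67852736e+01,  9.85310376e-01, -3.14451706e+01,
       -6.04845048e-02,  4.26900527e-02,  1.35346754e-04]), 'position': array([0.14533294, 0.60736153, 0.22594444]), 'ee_rot': array([-3.68087786e-01, -3.11988403e+00,  2.42820265e-03]), 'force': array([-0.02485477,  0.26508468,  0.05766186]), 'ft_torque': array([ 0.00397417, -0.02105097, -0.00237166]), 'gripper_force': 0.0, 'width': 1.0016741692625128}
```

View pics/top0.png

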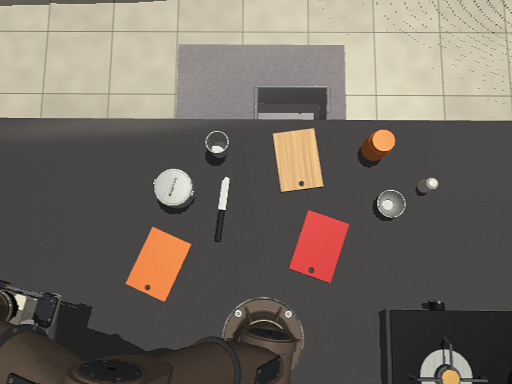

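View pics/side0.png

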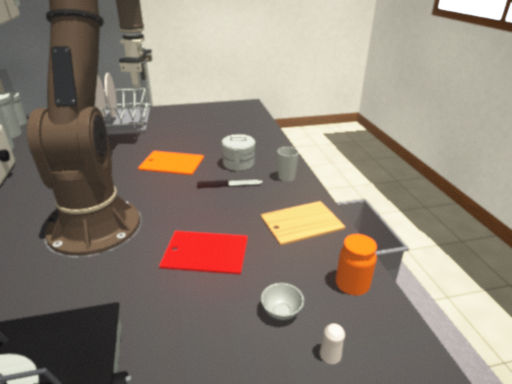

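The top view shows the bamboo board with its corners near (273,131), (314,128), (324,187) and (282,192). The caddy spans columns 255–328 under the counter edge at row ~120. The jar is at (378,145), the tumbler at (217,143) and the red board at (320,246). Next I'll measure these.

```bash
cat >> h.py <<'E'
def board(f):
    p=np.load('pics/'+f+'.npz')['p']; h=cv2.cvtColor(p,cv2.COLOR_RGB2HSV)
    m=cv2.inRange(h,(10,60,120),(25,175,255)); m[:110]=0; m[300:]=0
    cs=cv2.findContours(m,cv2.RETR_EXTERNAL,cv2.CHAIN_APPROX_NONE)[0]; c=max(cs,key=cv2.contourArea)
    w=ray(f,c[:,0,:].astype(float),.008)
    (cx,cy),sz,a=cv2.minAreaRect((w*1000).astype(np.float32)); b=cv2.boxPoints(((cx,cy),sz,a))
    a=np.deg2rad(a%90); a=a if a<np.pi/4 else a-np.pi/2
    return np.array([cx,cy])/1000,sz,a,b/1000
E
python3 - <<'E'
from h import *
f='top0.png'
c,sz,a,b=board(f);print(c,sz,np.rad2deg(a),b)
print('edge',ray(f,[[60,119],[120,119.5],[300,120.5],[450,121.5]]))
print('caddy rim',ray(f,[[255,87],[328,87],[256,119],[328,119]],-.05))
print('hole',ray(f,[[301,184]],.008))
print('jar top, tumbler top, red',ray(f,[[382,140]],.12),ray(f,[[217,138]],.1),ray(f,[[310,211],[349,222],[331,282],[290,270]],.008))
d=np.load('pics/'+f+'.npz');p=d['p'];print(d['K'])
g=cv2.cvtColor(p,cv2.COLOR_RGB2GRAY).astype(int)
for u in (30,100,150,190,230,340,400,450,500): print(u,g[114:126,u])
print(p[95,246:262].mean(1).astype(int),p[95,320:336].mean(1).astype(int));print(g[82:92,290])
cv2.imwrite('pics/c.png',cv2.resize(p[75:205,195:405,::-1],None,fx=3.8,fy=3.8,interpolation=cv2.INTER_CUBIC))
E
```

```text
[ 0.57604309 -0.11422276] (201.5826873779297, 143.41586303710938) 8.276396751403809 [[ 0.46597922 -0.05777042]
 [ 0.48662373 -0.19969264]
 [ 0.6861069  -0.1706751 ]
 [ 0.6654624  -0.02875287]]
edge [[ 0.71297318  0.69669509]
 [ 0.71234683  0.49016727]
 [ 0.71224043 -0.12471268]
 [ 0.71156918 -0.63190043]]
caddy rim [[ 0.85091618  0.02920818]
 [ 0.85210517 -0.23114315]
 [ 0.73262832  0.02482648]
 [ 0.73403353 -0.22909707]]
hole [[ 0.49251105 -0.1253755 ]]
jar top, tumbler top, red [[ 0.61387335 -0.361974  ]] [[0.62246709 0.14726984]] [[ 0.40320313 -0.15409306]
 [ 0.3682735  -0.28070274]
 [ 0.17603907 -0.21859878]
 [ 0.21248715 -0.08773432]]
[[409.04621293   0.         249.01674886]
 [  0.         409.04621293 189.45015829]
 [  0.           0.           1.        ]]
30 [188 188 190 193  67  78  80  80  81  81  82  83]
100 [185 184 184 188 127  90  95  95  94  93  93  92]
150 [190 190 192 193 162  90  94  95  95  94  93  92]
190 [134 139 141 142 139  85  88  89  89  88  87  85]
230 [135 135 132 131 138  89  81  81  80  79  77  77]
340 [135 139 139 141 143 106  70  72  74  73  73  73]
400 [216 217 217 217 220 224  96  69  73  72  73  73]
450 [194 195 195 196 198 202 125  69  72  73  73  73]
500 [196 196 195 196 197 198 148  67  72  74  74  74]
[138 138 136 136 136 133 134 126 118 136 140 114  79  71  71  72] [ 64  65  64  64  63  63  77 126 149 131 129 139 139 142 138 136]
[136 138 139 133 165 104  68  71  71  71]
```

View pics/c.png

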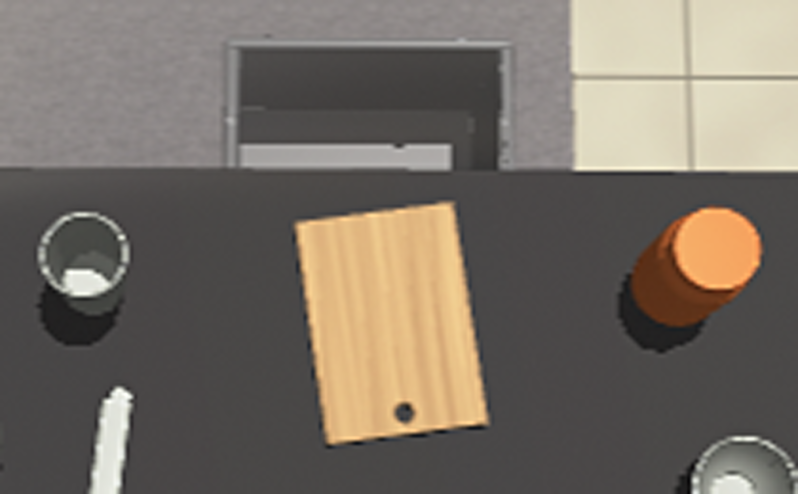

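The crop confirms the board is turned about +8°. The caddy's centre is near column 292, which is y≈-0.102. The counter edge is at row ~119, and the tall things are well clear of the board. I'll fly over high, turning the fingers to match the board's trailing end.

Call:
{"fn": "drive_tool", "kwargs": {
  "targets": [
    [0, 0, 0.2, 0.6, -0.8, 0, 1],
    [0, 0, 0.4, 1.2, -1.6, 0, 1],
    [0, 0, 0.6, 1.8, -2.4, 0, 1],
    [0, 0, 0.8, 2.4, -3.2, 0, 1],
    [0, 0, 1, 3, -4, 0, 1]
  ]
}}

```text
clock: 0.6
position: [0.2661, 0.4462, 0.2264]
ee_rot: [-0.23, -3.133, 0.001]
force: [1.3, 0.6, -0.8]
width: 0.997
gripper_force: 0.0
```

Call:
{"fn": "drive_tool", "kwargs": {
  "targets": [
    [0, 0, 0.2, 0.5, -1, 0, 1],
    [0, 0, 0.4, 1, -2, 0, 1],
    [0, 0, 0.6, 1.5, -3, 0, 1],
    [0, 0, 0.8, 2, -4, 0, 1],
    [0, 0, 1, 2.5, -5, 0, 1]
  ]
}}

```text
clock: 1.1
position: [0.3658, 0.246, 0.2267]
ee_rot: [-0.094, -3.14, -0.0]
force: [0.9, 0.3, -0.2]
width: 0.998
gripper_force: 0.0
```

Call:
{"fn": "drive_tool", "kwargs": {
  "targets": [
    [0, 0, 0.2, 0.2, -1, 0, 1],
    [0, 0, 0.4, 0.4, -2, 0, 1],
    [0, 0, 0.6, 0.6, -3, 0, 1],
    [0, 0, 0.8, 0.8, -4, 0, 1],
    [0, 0, 1, 1, -5, 0, 1]
  ]
}}

```text
clock: 1.6
position: [0.4052, 0.0462, 0.2267]
ee_rot: [0.044, -3.141, -0.0]
force: [1.6, -0.3, 0.5]
width: 1.001
gripper_force: 0.0
```

Call:
{"fn": "drive_tool", "kwargs": {
  "targets": [
    [0, 0, 0.3, 0.2, -1, 0, 1],
    [0, 0, 0.6, 0.4, -2, 0, 1],
    [0, 0, 0.9, 0.6, -3, 0, 1],
    [0, 0, 1.36, 0.8, -4, 0, 1],
    [0, 0, 1.36, 1.05, -4.5, 0, 1]
  ]
}}

```text
clock: 2.1
position: [0.4468, -0.1358, 0.2268]
ee_rot: [0.225, -3.133, 0.001]
force: [0.7, 0.7, 0.5]
width: 1.001
gripper_force: 0.0
```

```bash
python3 - <<'E'
from h import *
from scipy.spatial.transform import Rotation as Ro
s=arm.observe();print(s['clock'],s['position'],s['force']); R=Ro.from_rotvec(s['ee_rot']).as_matrix();print(R.round(4))
print(np.rad2deg(np.arctan2(R[1,1],R[0,1])))
# subpixel edge
f='top0.png';g=cv2.cvtColor(np.load('pics/'+f+'.npz')['p'],cv2.COLOR_RGB2GRAY).astype(float)
P=[]
for u in list(range(10,250,4))+list(range(335,505,4)):
    a=g[110:116,u].mean();b=g[121:125,u].mean();col=np.clip((g[112:126,u]-b)/(a-b),0,1)
    P.append((u,111.5+col.sum()))
w=ray(f,np.array(P)); q=np.polyfit(w[:,1],w[:,0],1)
r=np.abs(w[:,0]-np.polyval(q,w[:,1]));k=r<2*np.median(r)+1e-4;q=np.polyfit(w[k,1],w[k,0],1)
print('edge x at y=-.102',np.polyval(q,-.102),'yaw deg',-np.rad2deg(q[0]),r[k].max(),k.sum())
print(ray(f,[[254.8,100],[328.9,100]],-.05))
E
```

```text
2.1 [ 0.44683607 -0.13578014  0.22680451] [0.71933642 0.70477458 0.49085213]
[[-9.897e-01 -1.428e-01  0.000e+00]
 [-1.428e-01  9.897e-01 -9.000e-04]
 [ 1.000e-04 -8.000e-04 -1.000e+00]]
98.21139098787226
edge x at y=-.102 0.7173408572319147 yaw deg -0.039600838057873594 0.0007596063992426627 95
[[ 0.80253051  0.02957313]
 [ 0.80383595 -0.23349478]]
```

The counter edge is at x=0.717 with yaw ~0, so the target board centre is (0.667, -0.102) with yaw 0. Now I'll descend behind the board's trailing end.

Call:
{"fn": "drive_tool", "kwargs": {
  "targets": [
    [0, 0, 0, 0, 0.07, -1.2, 1],
    [0, 0, 0, 0, 0.07, -2.4, 1],
    [0, 0, 0, 0, 0.07, -3.6, 1],
    [0, 0, 0, 0, 0.07, -4.5, 1],
    [0, 0, 0, 0, 0.07, -5, 1]
  ]
}}

```text
clock: 2.6
position: [0.4454, -0.129, 0.0238]
ee_rot: [0.228, -3.129, -0.001]
force: [0.4, 0.1, 1.0]
width: 0.999
gripper_force: 0.0
```

Call:
{"fn": "drive_tool", "kwargs": {
  "targets": [
    [0, 0, 0, 0, 0, -0.2, 1],
    [0, 0, 0, 0, 0, -0.4, 1],
    [0, 0, 0, 0, 0, -0.55, 1],
    [0, 0, 0, 0, 0, -0.55, 1]
  ]
}}

```text
clock: 3.0
position: [0.4477, -0.1293, 0.0049]
ee_rot: [-0.229, 3.133, 0.0]
force: [0.4, -0.6, 0.3]
width: 0.999
gripper_force: 0.0
```

```bash
python3 - <<'E'
from h import *
s=arm.observe();print(s['clock'],s['position'],s['force'])
snap('side','side1.png');p=np.load('pics/side1.png.npz')['p']
cv2.imwrite('pics/c1.png',cv2.resize(p[140:300,140:390,::-1],None,fx=3,fy=3))
E
```

```text
3.0 [ 0.44773982 -0.12932218  0.00489958] [ 0.44062382 -0.59494511  0.30119629]
```

View pics/c1.png

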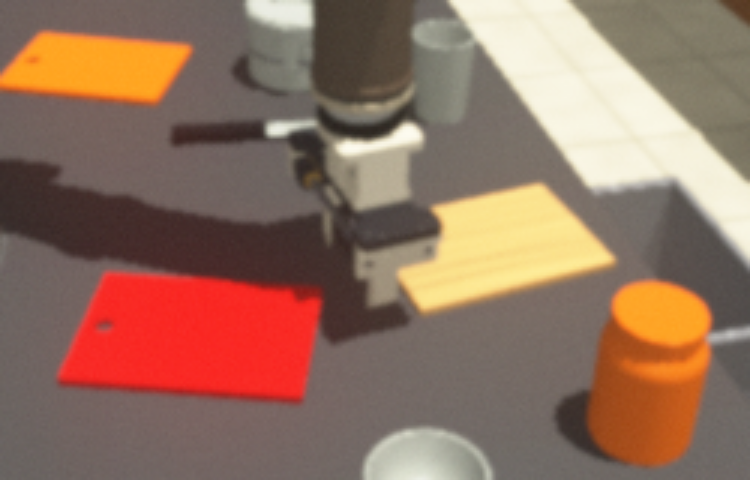

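The fingers are down just behind the board (crop ~(380,290)), with a gap to the red board. I'll move in to contact and then push gently.

Call:
{"fn": "drive_tool", "kwargs": {
  "targets": [
    [0, 0, 0, 0.15, 0.02, -0.03, 1],
    [0, 0, 0, 0.3, 0.045, -0.03, 1],
    [0, 0, 0, 0.45, 0.065, -0.03, 1],
    [0, 0, 0, 0.6, 0.09, -0.03, 1],
    [0, 0, 0, 0.75, 0.11, -0.03, 1]
  ]
}}

```text
clock: 3.55
position: [0.4777, -0.1248, 0.0036]
ee_rot: [0.229, -3.133, -0.0]
force: [-1.4, -0.3, 2.1]
width: 0.997
gripper_force: 0.8
```

Call:
{"fn": "drive_tool", "kwargs": {
  "targets": [
    [0, 0, -0.08, 0.15, 0.04, 0, 1],
    [0, 0, -0.16, 0.3, 0.08, 0, 1],
    [0, 0, -0.24, 0.45, 0.12, 0, 1],
    [0, 0, -0.32, 0.6, 0.16, 0, 1],
    [0, 0, -0.32, 0.6, 0.16, 0, 1]
  ]
}}

```text
clock: 4.05
position: [0.5028, -0.1182, 0.0036]
ee_rot: [-0.185, 3.135, -0.0]
force: [-0.4, 0.2, 0.3]
width: 0.997
gripper_force: 0.0
```

```bash
python3 - <<'E'
from h import *
s=arm.observe();print(s['clock'],s['position'],s['force'])
snap('top','top1.png');c,sz,a,b=board('top1.png');print(c,sz,np.rad2deg(a),b)
p=np.load('pics/top1.png.npz')['p']
cv2.imwrite('pics/c2.png',cv2.resize(p[75:235,195:405,::-1],None,fx=3.5,fy=3.5))
E
```

```text
4.05 [ 0.50280423 -0.11816308  0.00356726] [-0.43795532  0.24114531  0.3381821 ]
[0.22929977 0.33871835] (142.37860107421875, 201.84934997558594) -23.552375793457035 [[0.10833627 0.3137877 ]
 [0.2933706  0.23313126]
 [0.35026327 0.363649  ]
 [0.16522895 0.44430545]]
```

View pics/c2.png

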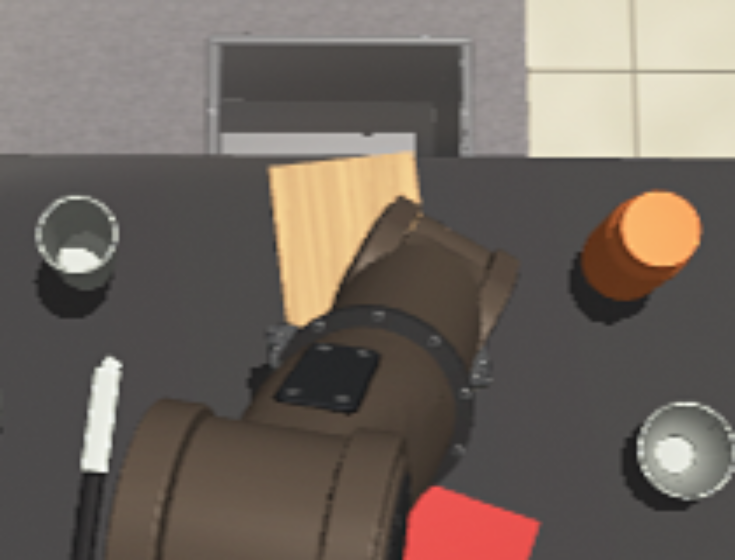

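The push works: the front end is now near the counter edge, with its corners at crop (269,167) and (414,152). The arm hides the rear, so I'll estimate the pose from the front end alone.

```bash
cat >> h.py <<'E'
def front(f):
    p=np.load('pics/'+f+'.npz')['p']; h=cv2.cvtColor(p,cv2.COLOR_RGB2HSV)
    m=cv2.inRange(h,(10,60,120),(25,175,255)); m[:80]=0; m[200:]=0; m[:,:240]=0; m[:,345:]=0
    n,l,st,_=cv2.connectedComponentsWithStats(m); k=1+np.argmax(st[1:,4]); m=(l==k)
    us=np.where(m[:150].any(0))[0]; t=np.array([[u,np.argmax(m[:,u])-.5] for u in us])[4:-4]
    w=ray(f,t,.008); q=np.polyfit(w[:,1],w[:,0],1); w=w[np.abs(w[:,0]-np.polyval(q,w[:,1]))<.004]; q=np.polyfit(w[:,1],w[:,0],1); a=-np.arctan(q[0])
    v0=int(t[:,1].max())+6; rows=range(v0,v0+14)
    Lw=ray(f,[[np.argmax(m[v])-.5,v] for v in rows],.008)
    Rw=ray(f,[[511-np.argmax(m[v][::-1])+.5,v] for v in rows],.008)
    ex=np.array([np.cos(a),np.sin(a)]); ey=np.array([-ex[1],ex[0]])
    L,R=np.median(Lw@ey),np.median(Rw@ey); fx=np.median(w@ex)
    mid=fx*ex+(L+R)/2*ey
    Lf=np.polyfit(Lw[:,0],Lw[:,1],1)[0];
    print('front mid',mid,'yaw',np.rad2deg(a),'side yaw',np.rad2deg(np.arctan(Lf)),'width',L-R,'left-based mid',fx*ex+(L-.07)*ey)
E
python3 - <<'E'
from h import *
front('top0.png');front('top1.png')
E
```

```text
front mid [ 0.67576405 -0.09950493] yaw 8.304035449926907 side yaw 9.54696592270449 width 0.14255170449526916 left-based mid [ 0.67557978 -0.09824246]
front mid [ 0.71019959 -0.08001362] yaw 6.33652882991633 side yaw 6.294894854764776 width 0.10965556185733018 left-based mid [ 0.71187411 -0.09509315]
```

Call:
{"fn": "drive_tool", "kwargs": {
  "targets": [
    [0, 0, -0.13, 0.12, 0.04, 0, 1],
    [0, 0, -0.26, 0.24, 0.08, 0, 1],
    [0, 0, -0.39, 0.36, 0.12, 0, 1],
    [0, 0, -0.52, 0.48, 0.15, 0, 1],
    [0, 0, -0.65, 0.6, 0.19, 0, 1]
  ]
}}

```text
clock: 4.6
position: [0.5259, -0.1108, 0.0035]
ee_rot: [0.094, -3.14, -0.0]
force: [-0.6, 0.7, -0.2]
width: 1.001
gripper_force: 0.4
```

Call:
{"fn": "drive_tool", "kwargs": {
  "targets": [
    [0, 0, -0.13, 0.12, 0.04, 0, 1],
    [0, 0, -0.26, 0.24, 0.07, 0, 1],
    [0, 0, -0.39, 0.36, 0.11, 0, 1],
    [0, 0, -0.52, 0.48, 0.14, 0, 1],
    [0, 0, -0.65, 0.6, 0.17, 0, 1]
  ]
}}

```text
clock: 5.1
position: [0.5498, -0.104, 0.0035]
ee_rot: [0.005, -3.142, -0.0]
force: [-1.0, -1.0, 0.2]
width: 1.001
gripper_force: 0.5
```

```bash
python3 - <<'E'
from h import *
s=arm.observe();print(s['clock'],s['position'],s['ee_rot'],s['force'])
snap('top','top2.png');front('top2.png')
p=np.load('pics/top2.png.npz')['p']
cv2.imwrite('pics/c3.png',cv2.resize(p[75:235,195:405,::-1],None,fx=3.5,fy=3.5))
E
```

```text
5.1 [ 0.54981388 -0.10404547  0.00352983] [ 5.17280150e-03 -3.14155734e+00 -3.71897134e-05] [-0.96383568 -1.00580804  0.17748569]
front mid [ 0.75881492 -0.10670956] yaw 0.2955728644202815 side yaw -2.9865199707894883 width 0.1453223329911698 left-based mid [ 0.75880119 -0.10404843]
```

View pics/c3.png

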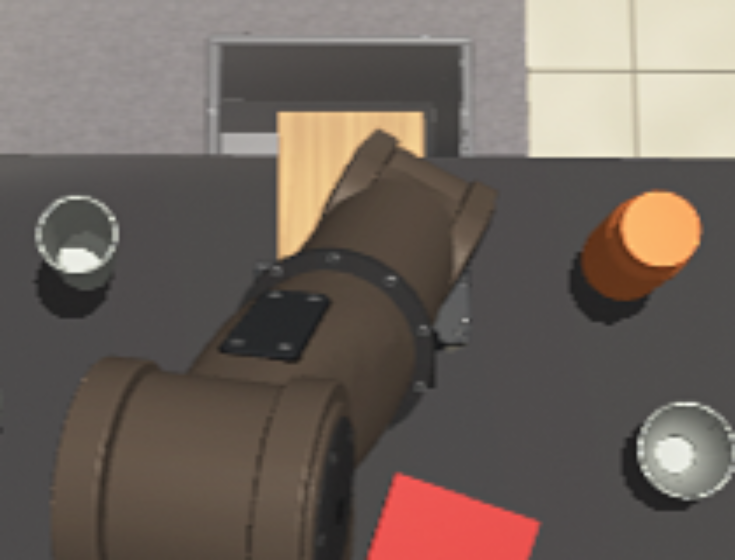

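The front end now overhangs, square, with crop columns 277–425 and row 112. It's about 8 mm short and ~4 mm to the right. I'll push on slowly, back off, and measure with the arm out of view.

Call:
{"fn": "drive_tool", "kwargs": {
  "targets": [
    [0, 0, -0.03, 0.06, 0.03, 0, 1],
    [0, 0, -0.06, 0.12, 0.05, 0, 1],
    [0, 0, -0.06, 0.17, 0.06, 0, 1],
    [0, 0, -0.06, 0.17, 0.06, 0, 1]
  ]
}}

```text
clock: 5.55
position: [0.5566, -0.1016, 0.0036]
ee_rot: [0.001, 3.141, 0.0]
force: [-0.2, 0.4, 0.2]
width: 1.0
gripper_force: 0.0
```

Call:
{"fn": "drive_tool", "kwargs": {
  "targets": [
    [0, 0, 0, -0.2, 0, 0, 1],
    [0, 0, 0, -0.5, 0, 0, 1],
    [0, 0, 0, -0.8, 0, 0.5, 1],
    [0, 0, 0, -1, 0, 1.5, 1],
    [0, 0, 0, -1.2, 0, 2.5, 1]
  ]
}}

```text
clock: 6.05
position: [0.5058, -0.1018, 0.104]
ee_rot: [-0.003, -3.139, -0.001]
force: [0.6, 0.6, -0.1]
width: 1.001
gripper_force: 0.0
```

Call:
{"fn": "drive_tool", "kwargs": {
  "targets": [
    [0, 0, 0, -0.6, -0.8, 0.4, 1],
    [0, 0, 0, -1.2, -1.6, 0.8, 1],
    [0, 0, 0, -1.5, -2.5, 1, 1],
    [0, 0, 0, -1.6, -3.5, 1, 1],
    [0, 0, 0, -1.6, -4.5, 1, 1]
  ]
}}

```text
clock: 6.55
position: [0.4425, -0.2825, 0.1439]
ee_rot: [0.002, 3.141, 0.002]
force: [0.2, 0.3, -0.3]
width: 1.0
gripper_force: 0.0
```

```bash
python3 - <<'E'
from h import *
s=arm.observe();print(s['clock'],s['position'],s['force'])
snap('top','top3.png');front('top3.png');front('top0.png')
f='top3.png'
p=np.load('pics/top3.png.npz')['p']
print(p[105,245:265].mean(1).astype(int),p[105,320:338].mean(1).astype(int))
cv2.imwrite('pics/c4.png',cv2.resize(p[75:235,195:405,::-1],None,fx=3.5,fy=3.5))
E
```

```text
6.55 [ 0.44245703 -0.28250237  0.14392054] [ 0.22637089  0.34571142 -0.3227439 ]
front mid [ 0.76590125 -0.10525755] yaw 0.007794826904454121 side yaw 0.054221085116041186 width 0.14207959983077306 left-based mid [ 0.76590111 -0.10421775]
front mid [ 0.67576405 -0.09950493] yaw 8.304035449926907 side yaw 9.54696592270449 width 0.14255170449526916 left-based mid [ 0.67557978 -0.09824246]
[145 144 141 143 144 144 143 145 125 116 150 146 103  80  81  82  81  81
  82  82] [ 69  69  69  69  69  64  91 134 153 141 135 143 145 150 151 147 148 150]
```

View pics/c4.png

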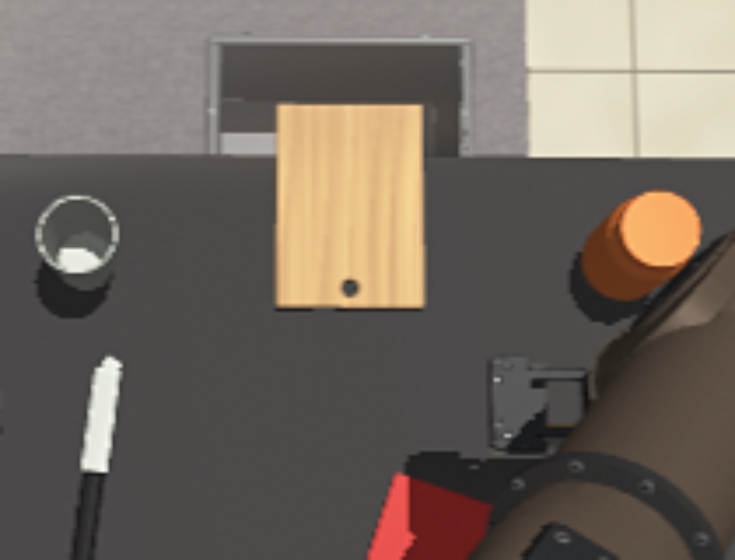

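The board is square (yaw ~0°) and overhangs ~48.6 mm, but sits ~3–4 mm right of the caddy's centre. All the other things stand where they were. I'll turn the gripper 90° and nudge the board's right side with both fingers.

```bash
python3 - <<'E'
from h import *
s=arm.observe();print(s['joints'].round(2))
print(arm.get_image('wrist')['mount'].round(3))
E
```

```text
[ 0.04  0.4   0.59  1.95 -0.29  0.87  2.34]
[[ 0.001 -0.966 -0.258  0.069]
 [ 1.     0.001 -0.    -0.   ]
 [ 0.    -0.258  0.966 -0.158]
 [ 0.     0.     0.     1.   ]]
```

Call:
{"fn": "drive_tool", "kwargs": {
  "targets": [
    [0, 0, -1.6, 0, 0, 0.5, 1],
    [0, 0, -3.2, 0.4, 0.2, 1, 1],
    [0, 0, -4.8, 0.9, 0.4, 1, 1],
    [0, 0, -6.4, 1.4, 0.6, 1, 1],
    [0, 0, -8, 1.9, 0.8, 1, 1]
  ]
}}

```text
clock: 7.15
position: [0.5201, -0.2484, 0.1834]
ee_rot: [-1.084, -2.948, -0.002]
force: [-0.2, -0.6, -0.1]
width: 1.003
gripper_force: 0.0
```

Call:
{"fn": "drive_tool", "kwargs": {
  "targets": [
    [0, 0, -1.6, 0.5, 0.2, 0, 1],
    [0, 0, -3.2, 1, 0.4, 0, 1],
    [0, 0, -4.8, 1.5, 0.6, 0, 1],
    [0, 0, -6.4, 2, 0.8, 0, 1],
    [0, 0, -8, 2.5, 1, 0, 1]
  ]
}}

```text
clock: 7.65
position: [0.62, -0.2084, 0.183]
ee_rot: [-2.027, -2.399, -0.001]
force: [0.2, 0.1, -0.2]
width: 1.0
gripper_force: 0.0
```

Call:
{"fn": "drive_tool", "kwargs": {
  "targets": [
    [0, 0, -1, 0.5, 0.1, 0, 1],
    [0, 0, -2, 0.91, 0.1, 0, 1],
    [0, 0, -2, 0.91, 0.1, 0, 1],
    [0, 0, -2, 0.91, 0.1, 0, 1]
  ]
}}

```text
clock: 8.05
position: [0.6555, -0.2056, 0.1829]
ee_rot: [-2.22, -2.221, 0.001]
force: [-0.8, -0.6, 0.4]
width: 0.999
gripper_force: 0.0
```

```bash
cat > st.py <<'E'
from h import *
from scipy.spatial.transform import Rotation as Ro
s=arm.observe();R=Ro.from_rotvec(s['ee_rot']).as_matrix()
print(s['clock'],s['position'],s['force'],np.rad2deg(np.arctan2(R[1,1],R[0,1])),R[:,2].round(4),s['joints'].round(2))
E
python3 st.py
```

```text
8.05 [ 0.65546776 -0.2055765   0.18293892] [-0.78143156 -0.57893593  0.40332832] 0.025613190411693413 [-1.3e-03  3.0e-04 -1.0e+00] [-0.31  0.73  0.96  1.51 -0.62  1.23  0.74]
```

Call:
{"fn": "drive_tool", "kwargs": {
  "targets": [
    [0, 0, 0, 0, 0, -1.1, 1],
    [0, 0, 0, 0, 0, -2.2, 1],
    [0, 0, 0, 0, 0, -3.3, 1],
    [0, 0, 0, 0, 0, -4.1, 1],
    [0, 0, 0, 0, 0, -4.47, 1]
  ]
}}

```text
clock: 8.55
position: [0.6537, -0.205, 0.002]
ee_rot: [-2.219, -2.218, 0.003]
force: [-0.5, 1.0, 0.6]
width: 0.999
gripper_force: 0.0
```

Call:
{"fn": "drive_tool", "kwargs": {
  "targets": [
    [0, 0, 0, 0, 0.13, 0, 1],
    [0, 0, 0, 0, 0.26, 0, 1],
    [0, 0, 0, 0, 0.39, 0, 1],
    [0, 0, 0, 0, 0.47, 0, 1],
    [0, 0, 0, 0, 0.5, 0, 1]
  ]
}}

```text
clock: 9.05
position: [0.6574, -0.1849, 0.0058]
ee_rot: [2.221, 2.221, 0.002]
force: [-0.4, 0.1, 0.3]
width: 1.001
gripper_force: 0.4
```

Call:
{"fn": "drive_tool", "kwargs": {
  "targets": [
    [0, 0, 0, 0, 0.04, 0, 1],
    [0, 0, 0, 0, 0.08, 0, 1],
    [0, 0, 0, 0, 0.11, 0, 1],
    [0, 0, 0, 0, 0.11, 0, 1]
  ]
}}

```text
clock: 9.45
position: [0.6566, -0.1814, 0.0047]
ee_rot: [2.223, 2.22, -0.0]
force: [-0.0, 0.0, 1.0]
width: 1.003
gripper_force: 0.5
```

```bash
cat >>st.py <<'E'
import sys
if len(sys.argv)>1: snap('top',sys.argv[1]); front(sys.argv[1])
E
python3 st.py top4.png
```

```text
9.45 [ 0.65660515 -0.18144601  0.0047402 ] [-0.00993587  0.03781084  0.98465461] -0.06490549320273127 [-0.e+00 -2.e-04 -1.e+00] [-0.28  0.9   0.81  1.66 -0.78  0.94  0.83]
front mid [0.76516744 0.033414  ] yaw 0.29211596945693385 side yaw 5.356535358783146 width 1.7360453699261589 left-based mid [0.76109883 0.83142632]
```

Now I'll back off sideways, lift, and go round towards the rear while turning back.

Call:
{"fn": "drive_tool", "kwargs": {
  "targets": [
    [0, 0, 0, 0, -0.2, 0, 1],
    [0, 0, 0, 0, -0.5, 0.1, 1],
    [0, 0, 0, 0, -0.6, 1.1, 1],
    [0, 0, 0, 0, -0.6, 2.3, 1],
    [0, 0, 0, 0, -0.6, 3.5, 1]
  ]
}}

```text
clock: 10.0
position: [0.6557, -0.2071, 0.1463]
ee_rot: [-2.225, -2.218, 0.002]
force: [1.6, 0.1, 0.3]
width: 1.001
gripper_force: 0.0
```

Call:
{"fn": "drive_tool", "kwargs": {
  "targets": [
    [0, 0, 1.6, -0.8, 0, 0.3, 1],
    [0, 0, 3.2, -1.6, 0, 0.6, 1],
    [0, 0, 4.8, -2.4, -0.3, 0.6, 1],
    [0, 0, 6.4, -3.2, -0.6, 0.6, 1],
    [0, 0, 8, -4, -0.9, 0.6, 1]
  ]
}}

```text
clock: 10.5
position: [0.4949, -0.2428, 0.1692]
ee_rot: [1.322, 2.849, -0.0]
force: [-0.6, -0.3, 0.4]
width: 1.002
gripper_force: 0.0
```

Call:
{"fn": "drive_tool", "kwargs": {
  "targets": [
    [0, 0, 1.6, -0.4, -0.2, 0, 1],
    [0, 0, 3.2, -0.8, -0.4, 0, 1],
    [0, 0, 4.8, -1.2, -0.6, 0, 1],
    [0, 0, 6.4, -1.4, -0.7, 0, 1],
    [0, 0, 8, -1.4, -0.7, 0, 1]
  ]
}}

```text
clock: 11.0
position: [0.4385, -0.2715, 0.1693]
ee_rot: [0.273, 3.13, -0.0]
force: [-0.3, 0.3, -0.2]
width: 0.998
gripper_force: 0.0
```

Call:
{"fn": "drive_tool", "kwargs": {
  "targets": [
    [0, 0, 1, 0, 0, 0, 1],
    [0, 0, 2, 0, 0, 0, 1],
    [0, 0, 2, 0, 0, 0, 1]
  ]
}}

```text
clock: 11.3
position: [0.44, -0.2706, 0.1691]
ee_rot: [0.002, 3.141, -0.0]
force: [-0.2, -0.1, -0.3]
width: 1.0
gripper_force: 0.0
```

```bash
python3 st.py top5.png; python3 - <<'E'
from h import *
p=np.load('pics/top5.png.npz')['p']
cv2.imwrite('pics/c5.png',cv2.resize(p[75:235,195:405,::-1],None,fx=3.5,fy=3.5))
E
```

```text
11.3 [ 0.43999406 -0.27058383  0.16912665] [-0.22490825 -0.05259585 -0.30200437] 89.91116508501372 [ 4.e-04 -2.e-04 -1.e+00] [-0.02  0.35  0.62  1.95 -0.25  0.92  2.29]
front mid [ 0.76585613 -0.10166493] yaw 0.2921159694560957 side yaw 0.0734668833209332 width 0.14208981097992276 left-based mid [ 0.7658508  -0.10062004]
```

View pics/c5.png

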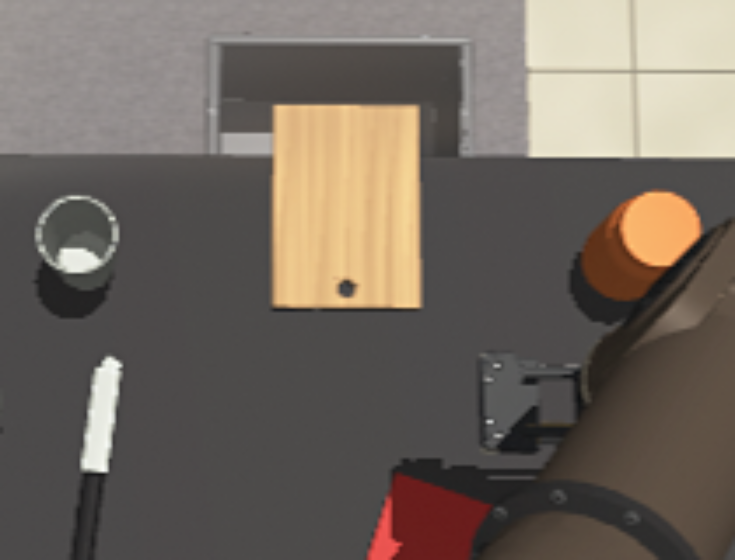

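The board is now centred at y=-0.1017 and square, overhanging ~48 mm. One small 2 mm push from behind will finish it.

Call:
{"fn": "drive_tool", "kwargs": {
  "targets": [
    [0, 0, 0, 0.4, 0.9, 0, 1],
    [0, 0, 0, 0.9, 1.8, 0, 1],
    [0, 0, 0, 1.3, 2.7, 0, 1],
    [0, 0, 0, 1.8, 3.5, 0, 1],
    [0, 0, 0, 2.2, 4.22, 0, 1]
  ]
}}

```text
clock: 11.85
position: [0.5295, -0.099, 0.1689]
ee_rot: [0.005, 3.141, 0.0]
force: [0.5, -0.1, -0.3]
width: 0.999
gripper_force: 0.0
```

Call:
{"fn": "drive_tool", "kwargs": {
  "targets": [
    [0, 0, 0, 0, 0, -1.1, 1],
    [0, 0, 0, 0, 0, -2.2, 1],
    [0, 0, 0, 0, 0, -3.2, 1],
    [0, 0, 0, 0, 0, -3.8, 1],
    [0, 0, 0, 0, 0, -4.12, 1]
  ]
}}

```text
clock: 12.35
position: [0.5273, -0.101, 0.0019]
ee_rot: [-0.006, -3.138, 0.001]
force: [-0.7, -0.6, 0.4]
width: 0.997
gripper_force: 0.0
```

Call:
{"fn": "drive_tool", "kwargs": {
  "targets": [
    [0, 0, 0.02, 0.2, 0, 0, 1],
    [0, 0, 0.02, 0.4, 0, 0, 1],
    [0, 0, 0.02, 0.6, 0, 0, 1],
    [0, 0, 0.02, 0.6, 0, 0, 1]
  ]
}}

```text
clock: 12.75
position: [0.5553, -0.1006, 0.0053]
ee_rot: [-0.002, 3.138, -0.001]
force: [0.6, -0.6, -0.3]
width: 1.002
gripper_force: 0.0
```

```bash
python3 st.py
```

```text
12.75 [ 0.55532598 -0.10055071  0.00530108] [ 0.57449279 -0.64584929 -0.31623361] 90.07509028861352 [ 3.6e-03 -4.0e-04 -1.0e+00] [-0.21  0.64  0.43  1.96 -0.44  0.62  2.07]
```

Call:
{"fn": "drive_tool", "kwargs": {
  "targets": [
    [0, 0, 0, 0.02, 0, 0, 1],
    [0, 0, 0, 0.06, 0, 0, 1],
    [0, 0, 0, 0.1, 0, 0, 1],
    [0, 0, 0, 0.12, 0, 0, 1],
    [0, 0, 0, 0.12, 0, 0, 1]
  ]
}}

```text
clock: 13.25
position: [0.5572, -0.1005, 0.0039]
ee_rot: [0.001, -3.141, -0.0]
force: [-0.1, 0.4, 0.6]
width: 0.999
gripper_force: 0.5
```

```bash
python3 st.py
```

```text
13.25 [ 0.55717707 -0.10052902  0.00389721] [-0.11161064  0.40356166  0.5831287 ] 90.03879623531903 [-5.e-04  1.e-04 -1.e+00] [-0.21  0.65  0.43  1.95 -0.44  0.63  2.07]
```

Call:
{"fn": "drive_tool", "kwargs": {
  "targets": [
    [0, 0, 0, 0.02, 0, 0, 1],
    [0, 0, 0, 0.035, 0, 0, 1],
    [0, 0, 0, 0.035, 0, 0, 1]
  ]
}}

```text
clock: 13.55
position: [0.5589, -0.1006, 0.0039]
ee_rot: [0.001, -3.142, -0.0]
force: [-0.6, 0.9, 0.3]
width: 1.0
gripper_force: 0.5
```

Call:
{"fn": "drive_tool", "kwargs": {
  "targets": [
    [0, 0, 0, -0.2, 0, 0, 1],
    [0, 0, 0, -0.5, 0, 0, 1],
    [0, 0, 0, -0.8, 0, 0.5, 1],
    [0, 0, 0, -1, 0, 1.5, 1],
    [0, 0, 0, -1.2, 0, 2.5, 1]
  ]
}}

```text
clock: 14.05
position: [0.5086, -0.1006, 0.1044]
ee_rot: [0.0, -3.139, -0.001]
force: [1.3, -0.6, 0.8]
width: 1.002
gripper_force: 0.0
```

Call:
{"fn": "drive_tool", "kwargs": {
  "targets": [
    [0, 0, 0, -0.6, -0.8, 0.4, 1],
    [0, 0, 0, -1.2, -1.6, 0.8, 1],
    [0, 0, 0, -1.5, -2.5, 1, 1],
    [0, 0, 0, -1.6, -3.5, 1, 1],
    [0, 0, 0, -1.6, -4.5, 1, 1]
  ]
}}

```text
clock: 14.55
position: [0.4453, -0.2814, 0.1444]
ee_rot: [-0.001, 3.14, 0.002]
force: [0.9, -0.1, 0.9]
width: 0.995
gripper_force: 0.0
```

```bash
python3 st.py top6.png; python3 - <<'E'
from h import *
snap('side','side6.png')
E
```

```text
14.55 [ 0.44527453 -0.28135647  0.14436994] [ 0.87388973 -0.08602062  0.88647767] 90.04387221393469 [ 0.0011  0.001  -1.    ] [ 0.02  0.4   0.6   1.95 -0.29  0.87  2.34]
front mid [ 0.76939342 -0.10165971] yaw 0.29038570884703124 side yaw 4.9352658003062375 width 0.14219229130100786 left-based mid [ 0.76938787 -0.10056358]
```

View pics/top6.png

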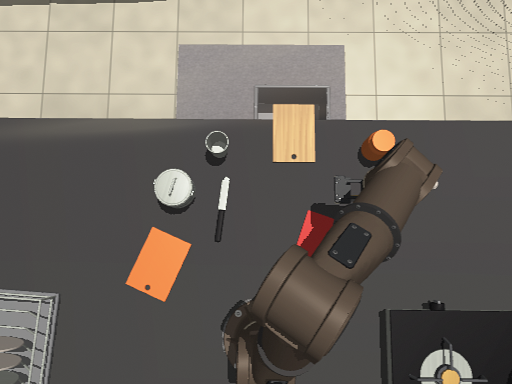

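The board's front end is at about row 104, square and centred over the caddy, overhanging about 50–51 mm. The other things are unmoved and the robot is clear.

```bash
python3 -c "
from cell import arm;print(arm.sign_off())"
```

```text
the job is handed in; nothing more can be done
None
```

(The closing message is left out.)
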